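# Isolate the bench supply and pin it locked

## Robot

A 6-joint arm with a two-finger parallel gripper is mounted at the origin on the work surface. World frame = base frame: x ahead of the robot, y to its left, z up, the work surface at z = 0. Lengths are in m, angles in rad, forces in N, time in s.
With the tool pointing down it reaches from about 0.35 to 0.775 m from the base axis. Payload 5.5 kg.
Tool frame: the origin (TCP) lies midway between the tips of the shut fingers; the grasp point (between the pads) lies 19 mm behind it; z points along the fingers, y is the line along which they close (so a half turn about z gives the same grasp; the last joint's range is limited). The gripper opens to 85 mm and grips with 20 to 120 N. Pads are 22 mm wide; open, the fingers measure 114 mm over their backs; the gripper's body (76 mm by 85 mm) begins 54 mm behind the grasp point. The pads swing forward as they close: fully open they stand 13 mm farther back than shut.
Start: joints at [-1.266, 0.313, 0.046, 1.304, 0, 1.431], TCP at [0.247, -0.519, 0.231] pointing down, gripper open.
Joint ranges: [-2.76, 2.76], [-0.86, 1.69], [-1.03, 1.26], [-2.2, 2.34], [-1.47, 1.5], [-3.14, 3.14]. Speed limits (rad/s): [2.57, 2.57, 3.14, 3.14, 3.14, 3.14].

## Interface

Orientations are given as a unit quaternion [w, x, y, z].
In Python, from workcell import get_state, read_camera, camera_info, hand_in, recognise gives the robot as it stands.
- The arm moves only by the tool arm_command, never from a script. Its argument "moves" is one flat list of numbers, 7 for each row, row after row: the opening, from -1 (shut) to 1 (fully open), then the shift along the tool's x, y, z in mm, then the turn, a rotation vector about the tool's x, y, z in rad. A call has 1 to 8 rows; each row shifts and turns the commanded pose from where the row before left it, along the tool's axes as they then stand; what a row does not reach is not made up. A row lasts 1/8 s, in which the tool goes at most 62.5 mm and 10.7 degrees, less where a joint would pass 70% of its speed; a pose out of reach is approached as far as the arm can. A call with a gripper value outside its range is refused whole. The fingers move at their own pace and stop on an object; "newtons" is the grip in N (left out, the last holds). Time passes only in rows, so rows that do not move let the fingers close. It gives the time, the measured TCP pose, the force, the opening and the grip force at its end, in the units of the state.
- get_state(): the state, without advancing time (a new reading comes with each control period).
- read_camera(name): name is "scene" or "top" or "wrist"; returns (picture, depth): 384x512x3 uint8, blue, green, red; 384x512 float32, m along the optical axis (not along the pixel's ray), 0 where there is no reading.
- camera_info(name): a dict with "fovy" (degrees; the focal length in pixels is half the picture's height over the tangent of half this angle, whatever the lens; pixels are square), "cx", "cy" (the principal point, pixels), "eye" and "orientation" of the camera in the world; the wrist camera has in their place "tool_from_camera" (4x4, takes a point from camera to tool coordinates, whose origin is the TCP and whose axes are the flange's). Camera axes: x right, y down, z forward; pixel columns grow to the right and rows downward; lengths in m; the calibration is good to about 2 mm. A picture is of the moment at which its call begins: read the wrist's pose just before it. camera_info takes no time and is no camera call.
- hand_in(): hands the job in; it is judged then, once.
Trained networks look in the newest picture that a camera, given by its name, has taken for a name from the list of things; names that differ only in an ending like _2 or _b are one class to them, and where a whole thing is asked for, a point or a joint stands for the part that bears it (a point fixed in the world has none). Each returns a list of dicts, best first, with "confidence" (0 to 1); they miss things now and then, are a little off and sometimes report something else, mostly with a low value. They report only what shows in the picture. A call takes as long as a camera call.
- recognise(camera, label): "point" ([column, row] in pixels, amid what is visible of it).
The state is a dict: "clock": time; "joint_pos": joint angles; "qvel": joint speeds; "tau": joint torques, N m; "tcp_pos": TCP position; "orientation": TCP orientation; "wrist_force": force on the tool from outside, world axes, zero at the start; "ft_torque": the same for the moment, N m; "finger_gap": finger opening in m; "grip_force": force on a finger pad.
Only numpy, scipy, OpenCV 4.12 (cv2) and the standard library are available. Lean on these libraries where they do the work, as an engineer would, in place of code of your own. Each camera call takes 0.05 s, during which the arm holds its last target. There are 200 camera calls.

## Task

Isolate the bench: press the sprung selector knob on the grey isolator box down, turn it clockwise past its catch until its slotted lug stands in the steel fork, and feel for the notch there where it springs fully back up. Then take the headed steel pin from its parking block, push it down through the fork and the lug until its flange sits flush on the fork, and let go. Leave the other things on the bench where they are.

Things in the scene. Friction and masses are not known exactly. Their poses are not given: they have to be found in the camera images.
- isolator: Grey steel box fixed on the desk, 200 (x) x 180 (y) x 60 mm high; origin at the centre of its underside, z up, x away from the robot at yaw 0. Knob axis at x = -30 mm, y = 0. Steel fork on its top, centred at x = +38 mm, y = 0: lower block 34 x 34 x 14 mm high, 20 mm gap, upper plate 34 x 34 x 6 mm, both with a vertical 13 mm hole; a post 8 mm thick joins them on the +x side.
- fork_top (a point): Centre of the hole's mouth in the top of the fork's upper plate, 100 mm above the desk. Axes as the isolator.
- knob_grip (a point): On the knob's axis where to grip, 113 mm above the desk when up. Black disc 60 mm across (top at 92 mm when up) carrying an upright wing 52 long x 16 thick x 30 mm high (top at 122 mm). Axes turn with the knob: x along the wing and towards the lug, y across the wing, z up.
- lug_slot (a point): Centre of the slot, at the upper face of the steel lug that sticks out from the knob's disc, 68 mm from the knob's axis. Lug 5 mm thick, ends 82 mm from the axis, 46 mm wide there; slot 14 mm (radial) x 33 mm (sideways). Axes as knob_grip.
- knob (a joint): Selector angle, rad, grows clockwise seen from above. 0 to about 0.7: turns freely; a catch stops it there unless pressed. From there on it stays trapped 5 mm down if let go. The lug points to isolator +x, in the fork, at 1.85. The locking notch, 0.1 wide, is centred somewhere from 1.74 to 1.96 (units differ: feel for it); let go there it springs up; turned past it, it stays trapped again.
- plunger (a joint): How far the knob is pressed down, m: 0 up, 0.008 at the bottom; takes about 5 N to start and 10 N at the bottom. It must be more than 5 mm down to pass the catch. Trapped (5 mm down) it can be turned without pressing, but rises in the notch only if the fingers do not hold it down.
- park: Aluminium parking block fixed on the desk, 70 x 70 x 45 mm high, with a vertical 13 mm hole in the middle in which the pin stands; origin at the centre of its underside.
- pin: Steel pin, standing upright: shank 9 mm across and 38 mm long with a tapered tip, flange 26 mm across and 4 mm thick above it, then a round grip 16 mm across and 34 mm high on top; 76 mm in all, about 70 g. Origin at the centre of the tip's end, z up along the pin.
- pin_seat (a point): Centre of the flange's underside, 38 mm above the pin's tip: lies on the fork's top when seated.
- pin_grip (a point): On the pin's axis, the place to grip it, 63 mm above its tip (21 mm above the flange's upper face).
- mug: Bystander: white mug 80 mm across, 95 mm high; origin under its centre.
- circuit_board: Bystander: small green circuit board 70 x 80 mm, up to 20 mm high; origin under its centre.
- meter: Bystander: grey hand-held meter 150 x 75 x 40 mm; origin under its centre.

How it is judged:
By the outcome, as a careful person would: the job done as asked, in the order asked, and still so for the second after the job is handed in, with the robot touching nothing.
It also fails if it takes over 72 s, if anything falls off the work surface, if the arm or the gripper's body presses on something with over 40 N, if the wrist force passes 120 N, or if a joint passes its speed limit or range.

## Working session

There is one attempt and no reset: what is moved stays moved. The work goes in short steps, Python scripts to look and compute and a tool call to move; the robot and the scene stay as the last step left them, time stands still between calls to the robot, and variables do not carry over. Pictures are saved under pics/ and viewed, at most 10 in all, crops included, and the job is handed in when it is done.

Besides the shell and the picture viewer there is one more tool, called as name(argument=value, ...) on one line, values as JSON. arm_command: Moves the arm, as the interface text tells. Its arguments: {"type":"object","properties":{"moves":{"type":"array"},"newtons":{"type":"number"}},"required":["moves"]}

```bash
ls; mkdir -p pics; cat > h.py <<'E'
import numpy as np, cv2
from scipy.spatial.transform import Rotation as R
from workcell import *
def q2R(q): return R.from_quat([q[1],q[2],q[3],q[0]]).as_matrix()
def campose(name, st=None):
    i=camera_info(name); f=192/np.tan(np.radians(i["fovy"])/2)
    if name=="wrist":
        st=st or get_state(); T=np.array(i["tool_from_camera"]); Rt=q2R(st["orientation"])
        return f,i["cx"],i["cy"],Rt@T[:3,3]+np.array(st["tcp_pos"]),Rt@T[:3,:3]
    o=np.array(i["orientation"]); M=o if o.shape==(3,3) else q2R(o)
    return f,i["cx"],i["cy"],np.array(i["eye"]),M
def ray(cp,uv):
    f,cx,cy,e,M=cp; d=M@np.array([(uv[0]-cx)/f,(uv[1]-cy)/f,1.]); return e,d
def atz(cp,uv,z):
    e,d=ray(cp,uv); return e+d*(z-e[2])/d[2]
def proj(cp,P):
    f,cx,cy,e,M=cp; c=M.T@(np.array(P)-e); return np.array([f*c[0]/c[2]+cx,f*c[1]/c[2]+cy])
def tri(rs):
    A=np.zeros((3,3));b=np.zeros(3)
    for e,d in rs:
        d=d/np.linalg.norm(d);Q=np.eye(3)-np.outer(d,d);A+=Q;b+=Q@e
    return np.linalg.solve(A,b)
def cloud(cp,D):
    f,cx,cy,e,M=cp; v,u=np.mgrid[:D.shape[0],:D.shape[1]]
    return np.stack([(u-cx)/f*D,(v-cy)/f*D,D],-1)@M.T+e
E
python3 - <<'E'
from h import *
np.set_printoptions(precision=4,suppress=True)
s=get_state();print({k:np.round(v,4) for k,v in s.items()})
for n in["scene","top","wrist"]:
    cp=campose(n);print(n,camera_info(n))
    im,D=read_camera(n);cv2.imwrite(f"pics/{n}0.png",im);np.save(f"{n}0.npy",D)
    if n=="wrist":continue
    C=cloud(cp,D)
    for l in["isolator","knob_grip","lug_slot","fork_top","park","pin","pin_grip","pin_seat","mug","meter","circuit_board"]:
        try:
            for r in recognise(n,l)[:2]:
                u,v=map(int,np.round(r["point"]));print(n,l,r["point"],round(r["confidence"],2),C[min(v,383),min(u,511)])
        except Exception as ex: print(l,ex)
E
```

```text
pics
{'clock': np.float64(0.0), 'joint_pos': array([-1.2656,  0.314 ,  0.045 ,  1.3036, -0.    ,  1.4312]), 'qvel': array([ 0.0007,  0.0005, -0.0011, -0.0011, -0.0003, -0.0014]), 'tau': array([  0.0002, -48.063 ,  29.853 ,   0.0196,  -0.0001,   0.    ]), 'tcp_pos': array([ 0.2473, -0.5186,  0.2304]), 'orientation': array([-0.0009,  0.9754,  0.2206, -0.0001]), 'wrist_force': array([-0.4568,  0.7421, -0.8401]), 'ft_torque': array([ 0.0384, -0.0739, -0.0119]), 'grip_force': np.float64(0.0), 'finger_gap': np.float64(0.0854)}
scene {'fovy': 42.60913283703599, 'cx': 249.50525350625296, 'cy': 192.1735528804915, 'eye': array([1.2283, 0.2361, 1.1618]), 'orientation': array([-0.1676,  0.5398,  0.7897, -0.2384])}
scene isolator [317.9, 226.5] 0.84 [0.5899 0.1807 0.0954]
scene knob_grip [326.9, 212.9] 0.65 [0.5464 0.1911 0.0975]
scene lug_slot [327.0, 207.7] 0.84 [0.5329 0.187  0.0989]
scene fork_top [316.1, 230.5] 0.59 [0.6067 0.1797 0.1022]
scene park [199.3, 194.6] 0.72 [ 0.5876 -0.1499  0.05  ]
scene pin [415.6, 246.2] 0.21 [0.5008 0.4347 0.0068]
scene pin_grip [196.7, 187.8] 0.68 [ 0.5787 -
[... 757 characters left out ...]
 -0.1562  0.0858]
top pin_grip [197.2, 212.7] 0.54 [0.517  0.1781 0.0933]
top pin_grip [119.3, 208.3] 0.41 [0.5317 0.4491 0.0081]
top pin_seat [309.9, 194.9] 0.54 [ 0.5783 -0.1655  0.0843]
top mug [120.0, 208.1] 0.89 [0.5318 0.4463 0.0068]
top mug [306.8, 196.2] 0.71 [ 0.5752 -0.1565  0.0823]
top meter [390.8, 226.3] 0.63 [ 0.4884 -0.4245  0.0423]
top circuit_board [259.7, 156.9] 0.69 [ 0.7073 -0.0096  0.0102]
wrist {'fovy': 60.68587136119552, 'cx': 259.8189154402648, 'cy': 190.88415843444415, 'tool_from_camera': array([[-0.0008, -0.9644, -0.2643,  0.0668],
       [ 1.    , -0.0006, -0.0007,  0.0008],
       [ 0.0005, -0.2643,  0.9644, -0.1435],
       [ 0.    ,  0.    ,  0.    ,  1.    ]])}
```

```bash
python3 - <<'E'
from h import *
a=cv2.imread("pics/scene0.png");b=cv2.imread("pics/top0.png")
def c(i,u,v,w,h,s): return cv2.resize(i[v:v+h,u:u+w],(w*s,h*s),interpolation=cv2.INTER_CUBIC)
o=np.vstack([np.hstack([c(a,260,150,100,75,4)[:300],c(b,150,165,100,75,4)]),np.hstack([c(a,150,150,100,75,4),c(b,250,160,100,75,4)])])
cv2.imwrite("pics/m0.png",o)
E
```

```text
(no output)
```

View pics/m0.png

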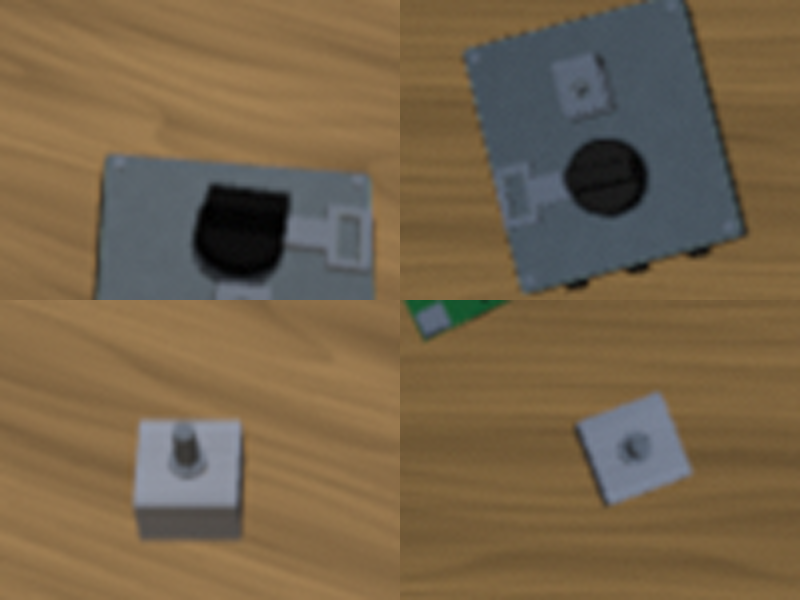

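Top-left/right crops: the knob's lug points to world +y (top view, left, about full-image pixel 279/214), fork ahead of the knob (top ~(196,187)), pin standing in the park (top ~(308,197)). Moving above the isolator for wrist views.

arm_command(moves=[1, 46, -40, -6, 0, 0, 0, 1, 46, -40, -6, 0, 0, 0, 1, 46, -40, -6, 0, 0, 0, 1, 46, -40, -6, 0, 0, 0, 1, 46, -40, -6, 0, 0, 0, 1, 46, -40, -6, 0, 0, 0, 1, 46, -40, -6, 0, 0, 0, 1, 46, -40, -6, 0, 0, 0])

```text
clock: 2.25
tcp_pos: [0.4425, -0.0701, 0.2799]
orientation: [0.0, 0.975, 0.22, 0.001]
wrist_force: [0.5, 0.0, 0.0]
finger_gap: 0.0853
grip_force: 0.0
```

arm_command(moves=[1, 46, -40, -6, 0, 0, 0, 1, 46, -40, -6, 0, 0, 0, 1, 46, -40, -6, 0, 0, 0, 1, 46, -40, -6, 0, 0, 0, 1, 0, 0, 0, 0, 0, -0.18, 1, 0, 0, 0, 0, 0, -0.18, 1, 0, 0, 0, 0, 0, -0.18, 1, 0, 0, 0, 0, 0, -0.18])

```text
clock: 3.25
tcp_pos: [0.5392, 0.1519, 0.3032]
orientation: [0.0, 0.833, 0.553, -0.0]
wrist_force: [0.3, -0.2, -0.5]
finger_gap: 0.0852
grip_force: 0.0
```

arm_command(moves=[1, 0, 0, 0, 0, 0, -0.18, 1, 0, 0, 0, 0, 0, -0.18, 1, 0, 0, 0, 0, 0, -0.18, 1, 0, 0, 0, 0, 0, -0.18, 1, 0, 0, 0, 0, 0, -0.18, 1, 0, 0, 0, 0, 0, -0.18, 1, 0, 0, 0, 0, 0, -0.18, 1, 0, 0, 0, 0, 0, 0])

```text
clock: 4.25
tcp_pos: [0.5392, 0.1517, 0.3033]
orientation: [0.0, 0.352, 0.936, -0.0]
wrist_force: [-0.3, -0.2, 0.5]
finger_gap: 0.0854
grip_force: 0.0
```

```bash
python3 - <<'E'
from h import *
np.set_printoptions(precision=4,suppress=True)
import json
s=get_state();cp=campose("wrist",s)
im,D=read_camera("wrist");cv2.imwrite("pics/w1.png",im);np.save("w1.npy",D)
import pickle;pickle.dump(cp,open("w1.pkl","wb"))
C=cloud(cp,D);print(s["joint_pos"])
for l in["knob_grip","lug_slot","fork_top"]:
    for r in recognise("wrist",l)[:1]:
        u,v=map(int,np.round(r["point"]));print(l,r["point"],round(r["confidence"],2),C[v,u])
E
```

```text
[ 0.131   0.2759  0.1698  1.4646 -0.0001  0.8497]
knob_grip [276.6, 134.1] 0.62 [0.5236 0.1872 0.1223]
lug_slot [279.8, 133.1] 0.94 [0.5246 0.1901 0.1239]
fork_top [285.6, 151.3] 0.97 [0.5468 0.1821 0.0936]
```

View pics/w1.png

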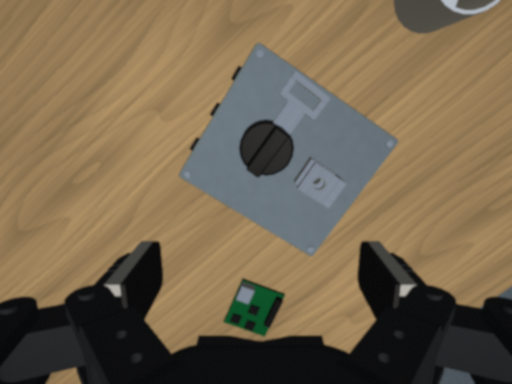

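arm_command(moves=[1, 0, 0, 0, 0, 0, -0.18, 1, 0, 0, 0, 0, 0, -0.18, 1, 0, 0, 0, 0, 0, -0.18, 1, 0, 0, 0, 0, 0, -0.18, 1, 0, 0, 0, 0, 0, -0.18, 1, 0, 0, 0, 0, 0, -0.18, 1, 0, 0, 0, 0, 0, -0.18, 1, 0, 0, 0, 0, 0, -0.18])

```text
clock: 5.45
tcp_pos: [0.5392, 0.1517, 0.3032]
orientation: [-0.0, -0.356, 0.935, -0.0]
wrist_force: [-0.5, -0.4, 1.1]
finger_gap: 0.0854
grip_force: 0.0
```

arm_command(moves=[1, 0, 0, 0, 0, 0, -0.18, 1, 0, 0, 0, 0, 0, -0.18, 1, 0, 0, 0, 0, 0, -0.18, 1, 0, 0, 0, 0, 0, -0.18, 1, 0, 0, 0, 0, 0, -0.1, 1, 0, 0, 0, 0, 0, 0])

```text
clock: 6.2
tcp_pos: [0.5392, 0.1517, 0.3033]
orientation: [-0.0, -0.696, 0.718, -0.0]
wrist_force: [0.3, -0.4, -0.7]
finger_gap: 0.0856
grip_force: 0.0
```

```bash
python3 - <<'E'
from h import *
np.set_printoptions(precision=4,suppress=True)
s=get_state();cp=campose("wrist",s)
im,D=read_camera("wrist");cv2.imwrite("pics/w2.png",im);np.save("w2.npy",D)
import pickle;pickle.dump(cp,open("w2.pkl","wb"))
C=cloud(cp,D);print(s["joint_pos"],s["tcp_pos"])
for l in["knob_grip","lug_slot","fork_top"]:
    for r in recognise("wrist",l)[:1]:
        u,v=map(int,np.round(r["point"]));print(l,r["point"],round(r["confidence"],2),C[v,u])
E
```

```text
[ 0.131   0.276   0.1698  1.4646 -0.0001 -1.4099] [0.5392 0.1517 0.3033]
knob_grip [273.6, 185.2] 0.59 [0.5255 0.1668 0.1242]
lug_slot [274.3, 186.4] 0.82 [0.5255 0.1682 0.1229]
fork_top [245.6, 171.4] 0.89 [0.5548 0.1575 0.0949]
```

View pics/w2.png

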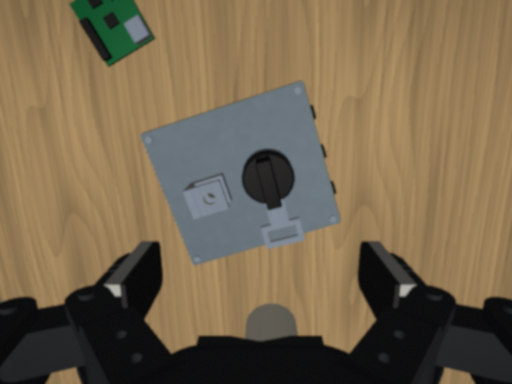

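w2: knob centre ≈(269,180), fork hole ≈(209,199), lug slot ≈(283,233); w1: knob ≈(267,147), fork hole ≈(319,184), slot ≈(304,94). Refining with masks.

```bash
cat > m.py <<'E'
from h import *
import pickle
np.set_printoptions(precision=4,suppress=True)
def topfit(n,box,zlo,zhi,col=None):
    cp=pickle.load(open(n+".pkl","rb"));D=np.load(n+".npy");C=cloud(cp,D)
    u0,v0,u1,v1=box;Cb=C[v0:v1,u0:u1];m=((Cb[...,2]>zlo)&(Cb[...,2]<zhi)).astype(np.uint8)
    if col is not None:
        im=cv2.imread(f"pics/{n}.png")[v0:v1,u0:u1];m&=col(im.astype(int)).astype(np.uint8)
    k,l,st,_=cv2.connectedComponentsWithStats(m);i=1+st[1:,4].argmax();m=l==i
    z=np.median(Cb[m][:,2]);vu=np.argwhere(m)
    P=np.array([atz(cp,(u0+b,v0+a),z)[:2] for a,b in vu])
    c,wh,an=cv2.minAreaRect((P*1000).astype(np.float32))
    return z,P.mean(0),np.array(c),np.array(wh),an,len(P)
E
python3 - <<'E'
from m import *
for n,kb,fb,s in[("w1",(230,110,310,185),(285,145,355,215),(304,94)),("w2",(235,140,305,215),(175,165,240,230),(283,233))]:
    print(n,"wing",topfit(n,kb,.112,.135))
    print(n,"disc+wing dark",topfit(n,kb,.08,.135,lambda i:i.sum(2)<190))
    print(n,"fork",topfit(n,fb,.088,.112))
cps=[pickle.load(open(n+".pkl","rb")) for n in("w1","w2")]
print("hole",tri([ray(cps[0],(319,184)),ray(cps[1],(209,199))]))
print("slot",tri([ray(cps[0],(306,94.5)),ray(cps[1],(283,233))]))
# box corners w1/w2 (on top z=.06)
for nm,a,b in[("c1",(260,52),(297,90)),("c2",(390,143),(148,140)),("c3",(311,250),(0,0)),("c4",(186,175),(335,218))]:
    print(nm,atz(cps[0],a,.06))
for b in[(297,90),(148,140),(197,260),(334,218)]: print(atz(cps[1],b,.06))
o=[]
for n,(u,v) in(("w1",(180,40)),("w2",(150,80))):
    im=cv2.imread(f"pics/{n}.png")[v:v+190,u:u+200];o.append(cv2.resize(im,None,fx=2,fy=2.9,interpolation=cv2.INTER_CUBIC))
cv2.imwrite("pics/m1.png",np.hstack(o))
E
```

```text
w1 wing (np.float64(0.12257785338246763), array([0.5298, 0.1682]), array([529.9271, 167.6585]), array([16.6648, 51.8979]), 13.224848747253418, 860)
w1 disc+wing dark (np.float64(0.09344436959533228), array([0.5301, 0.1674]), array([529.6895, 167.7536]), array([56.9605, 57.9429]), 75.96505737304688, 2258)
w1 fork (np.float64(0.10064138375957904), array([0.5991, 0.1874]), array([598.9287, 187.2633]), array([43.3695, 34.5351]), 15.9400634765625, 1129)
w2 wing (np.float64(0.12263843536615907), array([0.5316, 0.1656]), array([531.5309, 165.9668]), array([16.0275, 52.9835]), 13.066292762756348, 790)
w2 disc+wing dark (np.float64(0.0932726815733558), array([0.5311, 0.1661]), array([531.2646, 165.6097]), array([59.4325, 58.7651]), 55.46360397338867, 2246)
w2 fork (np.float64(0.10069267255148781), array([0.6007, 0.1859]), array([600.4077, 185.5313]), array([43.0603, 36.3516]), 15.876239776611328, 1114)
hole [0.5964 0.1862 0.102 ]
slot [0.5154 0.2358 0.086 ]
c1 [0.4501 0.2294 0.06  ]
c2 [0.6256 0.2788 0.06  ]
c3 [0.6712 0.1229 0.06  ]
c4 [0.495  0.0714 0.06  ]
[0.4951 0.0735 0.06  ]
[0.6697 0.1242 0.06  ]
[0.6249 0.2804 0.06  ]
[0.4489 0.2281 0.06  ]
```

Knob axis (0.5306, 0.1669), wing at 103°, isolator yaw 16°, fork hole (0.596, 0.186, 0.10): consistent with the sizes given.

arm_command(moves=[-0.15, -15, 9, 0, 0, 0, -0.13, -0.15, 0, 0, 0, 0, 0, -0.13, -0.15, 0, 0, 50, 0, 0, 0, -0.15, 0, 0, 50, 0, 0, 0, -0.15, 0, 0, 50, 0, 0, 0, -0.15, 0, 0, 30, 0, 0, 0, -0.15, 0, 0, 0, 0, 0, 0], newtons=50)

```text
clock: 7.28
tcp_pos: [0.5284, 0.1666, 0.1209]
orientation: [0.002, 0.784, -0.621, -0.002]
wrist_force: [-0.3, -0.0, 0.9]
finger_gap: 0.0364
grip_force: 0.0
```

```bash
python3 - <<'E'
from h import *
np.set_printoptions(precision=4,suppress=True)
s=get_state();print({k:np.round(v,4) for k,v in s.items()});Rt=q2R(s["orientation"]);print(np.degrees(np.arctan2(Rt[1,0],Rt[0,0])), Rt.T@(np.array([.5306,.1669,.096])-s["tcp_pos"]))
E
```

```text
{'clock': np.float64(7.275), 'joint_pos': array([ 0.1606,  0.3346, -0.2015,  1.0402, -0.0001, -1.6418]), 'qvel': array([-0.0015, -0.0355,  0.0723,  0.0375,  0.0004, -0.0041]), 'tau': array([ -0.0631, -45.6429,  26.663 ,  -0.5358,  -0.002 ,   0.006 ]), 'tcp_pos': array([0.5284, 0.1666, 0.1209]), 'orientation': array([ 0.0021,  0.7841, -0.6207, -0.0018]), 'wrist_force': array([-0.2586, -0.0358,  0.8573]), 'ft_torque': array([ 0.0428,  0.0509, -0.0577]), 'grip_force': np.float64(0.0), 'finger_gap': np.float64(0.0364)}
-76.73282146875678 [ 0.0002 -0.0023  0.0249]
```

arm_command(moves=[-0.15, 0, -1, 15, 0, 0, 0, -0.15, 0, -1, 10, 0, 0, 0, -1, 0, 0, 0, 0, 0, 0, -1, 0, 0, 0, 0, 0, 0, -1, 0, 0, 0, 0, 0, 0], newtons=50)

```text
clock: 7.9
tcp_pos: [0.5316, 0.1672, 0.0984]
orientation: [0.001, 0.784, -0.62, -0.0]
wrist_force: [-4.5, -0.8, 1.8]
finger_gap: 0.0148
grip_force: 51.9
```

arm_command(moves=[-1, 0, 1, 4, 0, 0, 0, -1, 0, 0, 3, 0, 0, 0, -1, 0, 0, 0, 0, 0, 0])

```text
clock: 8.28
tcp_pos: [0.5316, 0.1672, 0.092]
orientation: [-0.0, 0.784, -0.62, 0.0]
wrist_force: [-4.3, -2.0, 6.5]
finger_gap: 0.0148
grip_force: 52.6
```

arm_command(moves=[-1, 0, 1, 2, 0, 0, 0, -1, 0, 0, 0, 0, 0, 0])

```text
clock: 8.52
tcp_pos: [0.5315, 0.1672, 0.0906]
orientation: [-0.001, 0.784, -0.62, 0.001]
wrist_force: [-3.4, -1.0, 7.4]
finger_gap: 0.0149
grip_force: 52.8
```

arm_command(moves=[-1, 0, 0, 0, 0, 0, 0.1, -1, 0, 0, 0, 0, 0, 0.1, -1, 0, 0, 0, 0, 0, 0.1, -1, 0, 0, 0, 0, 0, 0])

```text
clock: 9.02
tcp_pos: [0.5313, 0.1671, 0.0906]
orientation: [0.001, -0.683, 0.731, -0.001]
wrist_force: [-4.4, -0.9, 8.3]
finger_gap: 0.0154
grip_force: 52.9
```

arm_command(moves=[-1, 0, 0, 0, 0, 0, 0.1, -1, 0, 0, 0, 0, 0, 0.1, -1, 0, 0, 0, 0, 0, 0.1, -1, 0, 0, 0, 0, 0, 0])

```text
clock: 9.52
tcp_pos: [0.5309, 0.167, 0.0905]
orientation: [0.001, -0.566, 0.825, -0.0]
wrist_force: [-5.0, -1.7, 7.6]
finger_gap: 0.015
grip_force: 52.9
```

```bash
cat > s.py <<'E'
from h import *
np.set_printoptions(precision=4,suppress=True)
s=get_state();Rt=q2R(s["orientation"]);y=np.degrees(np.arctan2(Rt[1,0],Rt[0,0]))
print("yaw",y,"knob~",0.33+np.radians((-77-y)%360 if y<-77 or y>100 else -77-y),s["tcp_pos"],s["wrist_force"],s["ft_torque"],s["finger_gap"],s["clock"],s["joint_pos"])
E
python3 s.py
```

```text
yaw -111.10364130812431 knob~ 0.9252208277459153 [0.5309 0.167  0.0905] [-4.9591 -1.68    7.5909] [-0.2965  1.0149 -0.0603] 0.01504408418722781 9.525 [ 0.1606  0.3584 -0.2476  0.9633 -0.0002 -1.0418]
```

arm_command(moves=[-1, 0, 0, 0, 0, 0, 0.1, -1, 0, 0, 0, 0, 0, 0.1, -1, 0, 0, 0, 0, 0, 0.1, -1, 0, 0, 0, 0, 0, 0.1, -1, 0, 0, 0, 0, 0, 0.1, -1, 0, 0, 0, 0, 0, 0.1, -1, 0, 0, -2, 0, 0, 0.1, -1, 0, 0, -1, 0, 0, 0])

```text
clock: 10.52
tcp_pos: [0.5303, 0.1673, 0.0932]
orientation: [0.0, -0.249, 0.969, 0.0]
wrist_force: [-5.5, 0.2, 5.8]
finger_gap: 0.0151
grip_force: 52.6
```

```bash
python3 s.py
```

```text
yaw -151.19327802958952 knob~ 1.6249169844639082 [0.5303 0.1673 0.0932] [-5.483   0.1697  5.8409] [-0.0536  1.1552 -0.0587] 0.015101104970237388 10.525 [ 0.1609  0.356  -0.2439  0.9705  0.0004 -0.3419]
```

arm_command(moves=[-1, 0, 0, -1, 0, 0, 0, -1, 0, 0, 0, 0, 0, 0])

```text
clock: 10.78
tcp_pos: [0.5302, 0.1672, 0.0934]
orientation: [-0.0, -0.249, 0.968, 0.0]
wrist_force: [-4.8, 1.4, 4.0]
finger_gap: 0.0154
grip_force: 52.1
```

arm_command(moves=[-1, 0, 0, -1, 0, 0, 0, -1, 0, 0, 0, 0, 0, 0])

```text
clock: 11.02
tcp_pos: [0.5301, 0.1671, 0.0937]
orientation: [-0.001, -0.249, 0.969, 0.0]
wrist_force: [-4.5, -0.5, -1.7]
finger_gap: 0.0151
grip_force: 51.5
```

arm_command(moves=[-1, 0, 0, -1, 0, 0, 0.03, -1, 0, 0, 0, 0, 0, 0.03, -1, 0, 0, 0, 0, 0, 0])

```text
clock: 11.4
tcp_pos: [0.5298, 0.1671, 0.0943]
orientation: [-0.001, -0.22, 0.976, 0.0]
wrist_force: [-5.3, 1.7, -9.8]
finger_gap: 0.0145
grip_force: 50.3
```

arm_command(moves=[-1, 0, 0, 0, 0, 0, 0.03, -1, 0, 0, 0, 0, 0, 0])

```text
clock: 11.65
tcp_pos: [0.5298, 0.1671, 0.0945]
orientation: [-0.001, -0.205, 0.979, 0.0]
wrist_force: [-5.0, 1.5, -8.6]
finger_gap: 0.0151
grip_force: 50.3
```

arm_command(moves=[-1, 0, 0, 0, 0, 0, 0.03, -1, 0, 0, 0, 0, 0, 0])

```text
clock: 11.9
tcp_pos: [0.5299, 0.1672, 0.095]
orientation: [-0.001, -0.19, 0.982, 0.0]
wrist_force: [-5.5, 2.9, -6.0]
finger_gap: 0.0155
grip_force: 50.8
```

arm_command(moves=[-1, 0, 0, 0, 0, 0, 0.03, -1, 0, 0, 0, 0, 0, 0])

```text
clock: 12.15
tcp_pos: [0.5302, 0.1674, 0.0965]
orientation: [0.0, -0.175, 0.985, 0.0]
wrist_force: [-8.1, 2.5, 4.3]
finger_gap: 0.0149
grip_force: 52.2
```

arm_command(moves=[-1, 0, 0, 0, 0, 0, 0.03, -1, 0, 0, 0, 0, 0, 0])

```text
clock: 12.4
tcp_pos: [0.5302, 0.1674, 0.0967]
orientation: [0.0, -0.161, 0.987, 0.0]
wrist_force: [-7.3, 1.8, 4.3]
finger_gap: 0.0152
grip_force: 52.2
```

arm_command(moves=[-1, 0, 0, -1.5, 0, 0, 0, -1, 0, 0, 0, 0, 0, 0])

```text
clock: 12.65
tcp_pos: [0.5302, 0.1674, 0.0983]
orientation: [0.0, -0.161, 0.987, 0.0]
wrist_force: [-8.9, 2.7, 3.6]
finger_gap: 0.0149
grip_force: 52.2
```

```bash
python3 s.py
```

```text
yaw -161.51339608478307 knob~ 1.8050370237215494 [0.5302 0.1674 0.0983] [-8.8814  2.7484  3.5582] [ 0.5209  1.8539 -0.0327] 0.014928797480369802 12.65 [ 0.1609  0.3516 -0.2368  0.9821  0.0009 -0.1617]
```

arm_command(moves=[-1, 0, 0, -1, 0, 0, 0, -1, 0, 0, 0, 0, 0, 0])

```text
clock: 12.9
tcp_pos: [0.5301, 0.1673, 0.0984]
orientation: [-0.0, -0.161, 0.987, 0.0]
wrist_force: [-7.4, 2.4, -0.7]
finger_gap: 0.015
grip_force: 51.4
```

arm_command(moves=[-1, 0, 0, 0, 0, 0, 0.05, -1, 0, 0, 0, 0, 0, 0])

```text
clock: 13.15
tcp_pos: [0.5301, 0.1674, 0.0985]
orientation: [-0.0, -0.136, 0.991, 0.0]
wrist_force: [-6.9, 3.5, -0.1]
finger_gap: 0.0149
grip_force: 51.5
```

```bash
python3 s.py
```

```text
yaw -164.37196967460554 knob~ 1.8549285447745054 [0.5301 0.1674 0.0985] [-6.8775  3.4531 -0.0516] [0.5178 1.4837 0.1813] 0.014925699963067533 13.15 [ 0.161   0.3517 -0.2361  0.9833  0.0008 -0.1118]
```

arm_command(moves=[-1, 0, 0, 0, 0, 0, -0.02, -0.1, 0, 0, 0, 0, 0, 0, -0.1, 0, 0, 0, 0, 0, 0, -0.1, 0, 0, -30, 0, 0, 0, -0.1, 0, 0, -60, 0, 0, 0, -0.1, 0, 0, -60, 0, 0, 0, 1, 0, 0, 0, 0, 0, 0, 1, 0, 0, 0, 0, 0, 0])

```text
clock: 14.15
tcp_pos: [0.5315, 0.1667, 0.2485]
orientation: [0.001, -0.146, 0.989, -0.0]
wrist_force: [0.7, 0.2, -0.3]
finger_gap: 0.0729
grip_force: 0.0
```

```bash
cat > shot.py <<'E'
import sys
from m import *
n=sys.argv[1];s=get_state();cp=campose("wrist",s)
im,D=read_camera("wrist");cv2.imwrite(f"pics/{n}.png",im);np.save(n+".npy",D);pickle.dump(cp,open(n+".pkl","wb"))
print(s["tcp_pos"],s["wrist_force"],s["clock"])
E
python3 shot.py w3
```

```text
[0.5315 0.1667 0.2485] [ 0.6584  0.1614 -0.2625] 14.15
```

View pics/w3.png

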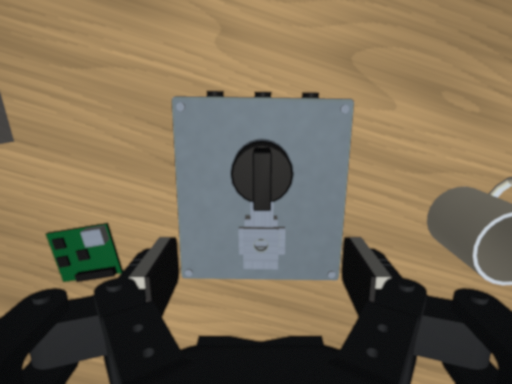

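w3: wing (262,178) points straight at the fork, lug under the fork plate, hole ≈(261,247). Check heights, then go look at the pin.

```bash
python3 - <<'E'
from m import *
print("wing",topfit("w3",(225,130,300,215),.112,.135))
print("fork",topfit("w3",(230,210,292,275),.092,.112))
cp=pickle.load(open("w3.pkl","rb"));print(atz(cp,(261,246),.1),[atz(cp,p,.06) for p in((180,105),(346,107),(189,272),(333,273))])
cv2.imwrite("pics/c3.png",cv2.resize(cv2.imread("pics/w3.png")[205:285,215:310],None,fx=6,fy=6,interpolation=cv2.INTER_CUBIC))
E
```

```text
wing (np.float64(0.12262727788156103), array([0.5292, 0.1665]), array([529.9472, 166.7292]), array([52.1353, 15.739 ]), 16.35311508178711, 1129)
fork (np.float64(0.1005504978644241), array([0.5989, 0.1863]), array([597.9601, 186.241 ]), array([46.4133, 36.2455]), 17.604036331176758, 1410)
[0.5974 0.1868 0.1   ] [array([0.4943, 0.0731, 0.06  ]), array([0.4493, 0.2294, 0.06  ]), array([0.669 , 0.1239, 0.06  ]), array([0.6235, 0.2796, 0.06  ])]
```

View pics/c3.png

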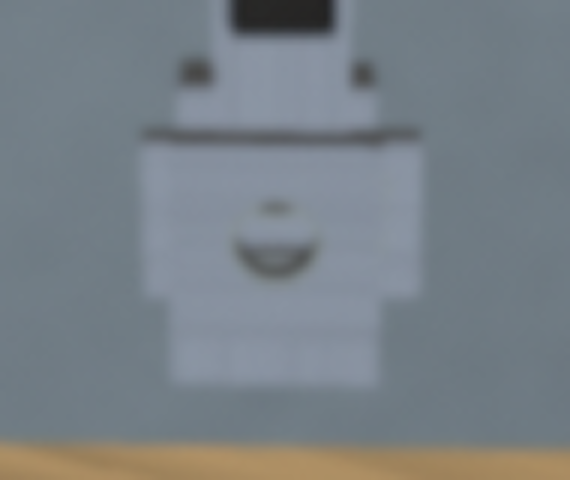

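arm_command(moves=[1, 8, -61, 0, 0, 0, 0, 1, 8, -61, 0, 0, 0, 0, 1, 8, -61, 0, 0, 0, 0, 1, 8, -61, 0, 0, 0, 0, 1, 8, -61, 0, 0, 0, 0, 1, 0, 0, 0, 0, 0, 0, 1, 0, 0, 0, 0, 0, 0])

```text
clock: 15.08
tcp_pos: [0.5796, -0.1365, 0.2461]
orientation: [-0.001, -0.146, 0.989, 0.001]
wrist_force: [-0.4, 0.5, 0.7]
finger_gap: 0.0855
grip_force: 0.0
```

```bash
python3 shot.py w4
```

```text
[ 0.5796 -0.1365  0.2461] [-0.4208  0.5472  0.6629] 15.075
```

View pics/w4.png

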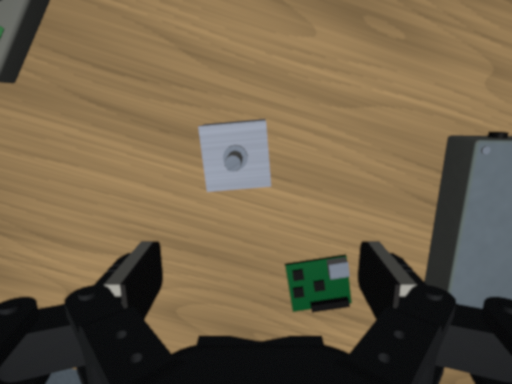

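```bash
cat > p.py <<'E'
import sys
from m import *
n=sys.argv[1];b=tuple(map(int,sys.argv[2:6]));cx=tuple(map(float,sys.argv[6:8]))
print("grip top",topfit(n,b,.074,.095));print("park",topfit(n,b,.035,.056))
cp=pickle.load(open(n+".pkl","rb"));print(atz(cp,cx,.083))
s=get_state();Rt=q2R(s["orientation"]);print(s["joint_pos"])
z,c=topfit(n,b,.074,.095)[:2];print("tool delta",Rt.T@(np.array([*c,.0])-s["tcp_pos"]))
u,v=map(int,cx);cv2.imwrite(f"pics/c_{n}.png",cv2.resize(cv2.imread(f"pics/{n}.png")[v-45:v+45,u-45:u+45],None,fx=6,fy=6,interpolation=cv2.INTER_CUBIC))
E
python3 p.py w4 190 110 285 200 235 155
```

```text
grip top (np.float64(0.08365972475791308), array([ 0.576 , -0.1651]), array([ 576.1665, -165.3785]), array([15.2828, 15.2132]), 16.66341209411621, 234)
park (np.float64(0.045791801964786216), array([ 0.5753, -0.1656]), array([ 576.5743, -165.3262]), array([70.4991, 69.9516]), 21.571752548217773, 4101)
[ 0.569  -0.1645  0.083 ]
[-0.3648  0.3528  0.1392  1.3597  0.0002 -0.6584]
tool delta [ 0.0116 -0.0274  0.2466]
```

```bash
python3 - <<'E'
from m import *
cp=pickle.load(open("w4.pkl","rb"))
for P in[(.576,-.1651,.0837),(.5766,-.1653,.0458)]:print(proj(cp,P))
print(atz(cp,(236,156),.045))
E
```

```text
[232.3321 161.9752]
[234.8153 156.166 ]
[ 0.5762 -0.1642  0.045 ]
```

View pics/c_w4.png

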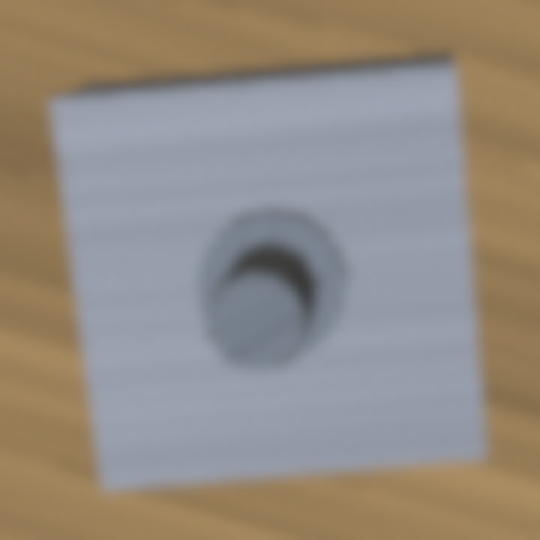

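arm_command(moves=[0.1, 6, -14, 0, 0, 0, 0, 0.1, 6, -13, 30, 0, 0, 0, 0.1, 0, 0, 55, 0, 0, 0, 0.1, 0, 0, 50, 0, 0, 0, 0.1, 0, 0, 0, 0, 0, 0], newtons=60)

```text
clock: 15.75
tcp_pos: [0.5734, -0.164, 0.109]
orientation: [-0.004, -0.147, 0.989, 0.002]
wrist_force: [-0.0, 0.6, 0.2]
finger_gap: 0.0468
grip_force: 0.0
```

```bash
python3 - <<'E'
from h import *
s=get_state();Rt=q2R(s["orientation"]);print(s["tcp_pos"],s["finger_gap"],Rt.T@(np.array([.576,-.165,.053])-s["tcp_pos"]),Rt[:,2])
E
```

```text
[ 0.57335505 -0.16404573  0.10895543] 0.04679604522002385 [-0.00263841 -0.00198946  0.05592851] [-0.00817277  0.00329002 -0.99996119]
```

arm_command(moves=[0.1, 0, 0, 25, 0, 0, 0, 0.1, 0, 0, 0, 0, 0, 0, 0.1, 0, 0, 0, 0, 0, 0])

```text
clock: 16.12
tcp_pos: [0.578, -0.1663, 0.0902]
orientation: [0.001, -0.146, 0.989, -0.001]
wrist_force: [0.7, 0.8, 0.1]
finger_gap: 0.0472
grip_force: 0.0
```

```bash
cat > d.py <<'E'
import sys
from h import *
np.set_printoptions(precision=4,suppress=True)
s=get_state();Rt=q2R(s["orientation"]);print(s["tcp_pos"],s["finger_gap"],Rt.T@(np.array([*map(float,sys.argv[1:4])])-s["tcp_pos"]),Rt[:,2],s["clock"],s["wrist_force"],np.degrees(np.arctan2(Rt[1,0],Rt[0,0])))
E
python3 d.py .576 -.165 .053
```

```text
[ 0.578  -0.1663  0.0902] 0.047175454626083003 [0.0017 0.0019 0.0372] [ 0.0028 -0.0013 -1.    ] 16.125 [0.6559 0.7902 0.0991] -163.1725588870387
```

arm_command(moves=[0.1, 1, 1, 18, 0, 0, 0, 0.1, 0, 0, 15, 0, 0, 0, 0.1, 0, 0, 0, 0, 0, 0, 0.1, 0, 0, 0, 0, 0, 0])

```text
clock: 16.62
tcp_pos: [0.5759, -0.1654, 0.0554]
orientation: [0.0, -0.146, 0.989, -0.0]
wrist_force: [0.5, 0.7, -0.5]
finger_gap: 0.047
grip_force: 0.0
```

```bash
python3 d.py .576 -.165 .053
```

```text
[ 0.5759 -0.1654  0.0554] 0.0469966895875505 [-0.0002  0.0004  0.0024] [ 0.0007 -0.0005 -1.    ] 16.625 [ 0.5113  0.7205 -0.5456] -163.19874061652868
```

Centred. Close and lift.

arm_command(moves=[0.1, 0, 0, 2, 0, 0, 0, -1, 0, 0, 0, 0, 0, 0, -1, 0, 0, 0, 0, 0, 0, -1, 0, 0, 0, 0, 0, 0, -1, 0, 0, 0, 0, 0, 0], newtons=60)

```text
clock: 17.25
tcp_pos: [0.5758, -0.1654, 0.0532]
orientation: [0.0, -0.146, 0.989, -0.0]
wrist_force: [0.2, -0.1, 2.3]
finger_gap: 0.0143
grip_force: 58.5
```

arm_command(moves=[-1, 0, 0, -10, 0, 0, 0, -1, 0, 0, -30, 0, 0, 0, -1, 0, 0, -50, 0, 0, 0, -1, 0, 0, -50, 0, 0, 0, -1, 0, 0, 0, 0, 0, 0, -1, 0, 0, 0, 0, 0, 0])

```text
clock: 18.0
tcp_pos: [0.5753, -0.1651, 0.1928]
orientation: [-0.0, -0.146, 0.989, -0.0]
wrist_force: [-0.7, -0.2, -0.7]
finger_gap: 0.0141
grip_force: 58.5
```

```bash
python3 d.py .5962 .1864 .195; python3 shot.py w5
```

```text
[ 0.5753 -0.1651  0.1928] 0.01408506898306234 [-0.1216  0.3305 -0.0023] [-0.     -0.0001 -1.    ] 18.0 [-0.7078 -0.1673 -0.6914] -163.19899939039556
[ 0.5753 -0.1651  0.1928] [-0.7078 -0.1673 -0.6914] 18.0
```

View pics/w5.png

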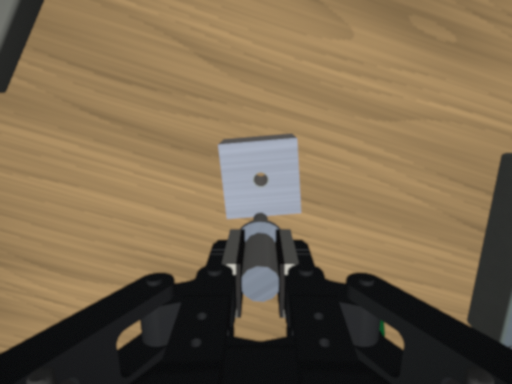

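w5: pin held upright in the fingers (tip ≈(260,214)), park hole empty at (261,179).

arm_command(moves=[-1, -20, 55, 0, 0, 0, 0, -1, -20, 55, 0, 0, 0, 0, -1, -20, 55, 0, 0, 0, 0, -1, -20, 55, 0, 0, 0, 0, -1, -20, 55, 0, 0, 0, 0, -1, -20, 55, 0, 0, 0, 0, -1, 0, 0, 0, 0, 0, 0, -1, 0, 0, 0, 0, 0, 0])

```text
clock: 19.05
tcp_pos: [0.594, 0.1853, 0.191]
orientation: [-0.002, -0.147, 0.989, -0.0]
wrist_force: [-0.5, 0.1, 0.2]
finger_gap: 0.014
grip_force: 58.7
```

```bash
python3 d.py .5962 .1864 .195; python3 shot.py w6; python3 - <<'E'
from m import *
c5=pickle.load(open("w5.pkl","rb"));print("parkhole",atz(c5,(261,179),.0455), atz(c5,(260,214),.147))
print("park",topfit("w5",(205,125,315,222),.035,.056))
im=cv2.imread("pics/w6.png")[100:300,160:360]
cv2.imwrite("pics/c6.png",cv2.resize(im,(600,600),interpolation=cv2.INTER_CUBIC))
E
```

```text
[0.594  0.1853 0.191 ] 0.014024467602090113 [-0.0024  0.0004 -0.004 ] [-0.0031 -0.0011 -1.    ] 19.05 [-0.4925  0.064   0.2147] -163.14940017121134
[0.594  0.1853 0.191 ] [-0.4925  0.064   0.2147] 19.05
parkhole [ 0.5768 -0.1643  0.0455] [ 0.5753 -0.1658  0.147 ]
park (np.float64(0.045724635195563745), array([ 0.5751, -0.1658]), array([ 576.4076, -165.4344]), array([71.162 , 69.9684]), 21.570953369140625, 5710)
```

View pics/c6.png

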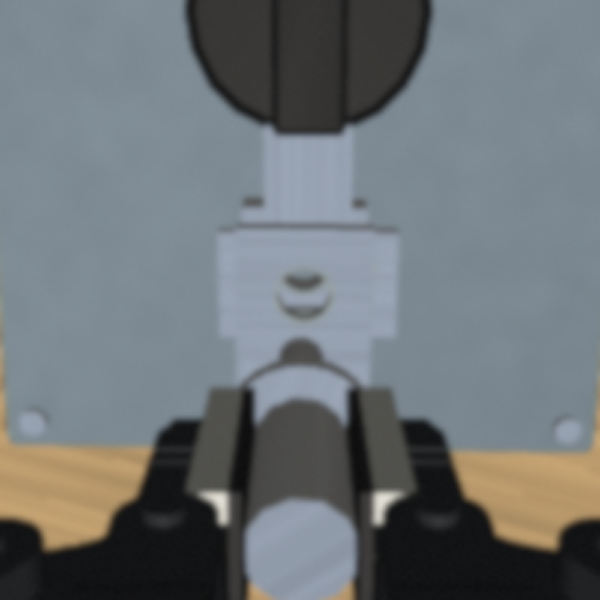

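```bash
python3 - <<'E'
from m import *
c=pickle.load(open("w6.pkl","rb"));print("hole",atz(c,(261,198.3),.1),"tip",atz(c,(260.3,216),.145))
E
python3 d.py .5962 .1864 .15
```

```text
hole [0.5968 0.1863 0.1   ] tip [0.5951 0.1852 0.145 ]
[0.5943 0.1846 0.1914] 0.01413337537906137 [-0.0025  0.0012  0.0414] [-0.0025 -0.0009 -1.    ] 19.1 [ 0.8794 -0.368  -0.1957] -163.22573130984574
```

arm_command(moves=[-1, -2, 1, 15, 0, 0, 0, -1, 0, 0, 15, 0, 0, 0, -1, 0, 0, 0, 0, 0, 0, -1, 0, 0, 0, 0, 0, 0])

```text
clock: 19.6
tcp_pos: [0.5966, 0.1865, 0.1626]
orientation: [-0.0, -0.146, 0.989, -0.0]
wrist_force: [-0.2, 0.6, -0.0]
finger_gap: 0.0145
grip_force: 58.7
```

```bash
python3 d.py .5965 .1864 .147
```

```text
[0.5966 0.1865 0.1626] 0.01446312149090387 [ 0.0001 -0.0001  0.0156] [-0.0005 -0.0002 -1.    ] 19.6 [-0.2213  0.5867 -0.0436] -163.23508847259308
```

arm_command(moves=[-1, 0, 0, 10, 0, 0, 0, -1, 0, 0, 10, 0, 0, 0, -1, 0, 0, 0, 0, 0, 0])

```text
clock: 19.98
tcp_pos: [0.5957, 0.1868, 0.1414]
orientation: [-0.001, -0.146, 0.989, -0.0]
wrist_force: [-0.5, 0.7, -0.9]
finger_gap: 0.0143
grip_force: 58.7
```

arm_command(moves=[-1, 0, 0, 7, 0, 0, 0, -1, 0, 0, 7, 0, 0, 0, -1, 0, 0, 0, 0, 0, 0])

```text
clock: 20.35
tcp_pos: [0.5962, 0.1868, 0.1279]
orientation: [-0.001, -0.146, 0.989, -0.0]
wrist_force: [0.6, -0.4, -1.4]
finger_gap: 0.0142
grip_force: 58.7
```

Tip is through the plate and into the lug with no contact force. Continue.

arm_command(moves=[-1, 0, 0, 5, 0, 0, 0, -1, 0, 0, 5, 0, 0, 0, -1, 0, 0, 0, 0, 0, 0])

```text
clock: 20.72
tcp_pos: [0.5965, 0.1868, 0.1182]
orientation: [-0.0, -0.146, 0.989, -0.0]
wrist_force: [-0.2, 0.6, -1.0]
finger_gap: 0.0143
grip_force: 58.7
```

arm_command(moves=[-1, 0, 0, 5, 0, 0, 0, -1, 0, 0, 3, 0, 0, 0, -1, 0, 0, 0, 0, 0, 0])

```text
clock: 21.1
tcp_pos: [0.5966, 0.1869, 0.1104]
orientation: [-0.0, -0.146, 0.989, -0.0]
wrist_force: [0.6, -1.0, -0.2]
finger_gap: 0.0144
grip_force: 58.7
```

arm_command(moves=[-1, 0, 0, 2, 0, 0, 0, -1, 0, 0, 1, 0, 0, 0, -1, 0, 0, 0, 0, 0, 0])

```text
clock: 21.48
tcp_pos: [0.5967, 0.1869, 0.1082]
orientation: [0.0, -0.146, 0.989, -0.0]
wrist_force: [-1.4, -0.1, 1.9]
finger_gap: 0.0141
grip_force: 58.9
```

arm_command(moves=[-1, 0, 0, 1, 0, 0, 0, -1, 0, 0, 0, 0, 0, 0])

```text
clock: 21.72
tcp_pos: [0.5967, 0.1869, 0.1082]
orientation: [0.001, -0.146, 0.989, -0.0]
wrist_force: [-4.1, -1.0, 8.0]
finger_gap: 0.0137
grip_force: 59.3
```

Flange seated at the predicted height. Release, withdraw and check.

arm_command(moves=[-1, 0, 0, -1, 0, 0, 0, 0.2, 0, 0, 0, 0, 0, 0, 0.2, 0, 0, 0, 0, 0, 0, 0.2, 0, 0, 0, 0, 0, 0, 0.2, 0, 0, -30, 0, 0, 0, 0.2, 0, 0, -60, 0, 0, 0, 0.2, 0, 0, -60, 0, 0, 0, 0.2, 0, 0, 0, 0, 0, 0])

```text
clock: 22.72
tcp_pos: [0.5995, 0.1875, 0.264]
orientation: [0.005, -0.146, 0.989, 0.0]
wrist_force: [0.6, -0.1, -0.6]
finger_gap: 0.0513
grip_force: 0.0
```

```bash
python3 shot.py w7; python3 - <<'E'
from m import *
im=cv2.imread("pics/w7.png");cv2.imwrite("pics/c7.png",cv2.resize(im[80:280,160:360],(600,600),interpolation=cv2.INTER_CUBIC))
E
```

```text
[0.5995 0.1875 0.264 ] [ 0.6074 -0.0923 -0.5569] 22.725
```

View pics/c7.png

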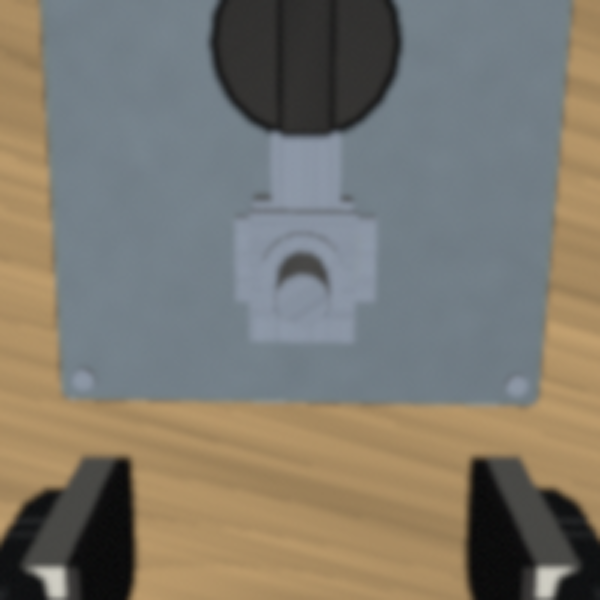

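```bash
python3 - <<'E'
from m import *
print("pin top",topfit("w7",(235,130,300,270),.13,.15))
print("wing",topfit("w7",(225,80,300,200),.112,.129))
print("flange",topfit("w7",(235,130,300,270),.1022,.108))
E
```

```text
pin top (np.float64(0.13857555782551084), array([0.5972, 0.1861]), array([597.314 , 186.0345]), array([16.4327, 15.1677]), 16.771549224853516, 299)
wing (np.float64(0.12275924358433687), array([0.5377, 0.169 ]), array([537.9575, 169.3221]), array([35.6004, 15.6262]), 16.383283615112305, 851)
flange (np.float64(0.10470207593236258), array([0.5939, 0.1849]), array([595.5616, 185.4904]), array([22.9651, 24.5499]), 16.77008628845215, 275)
```

The c7 crop shows the pin upright in the fork at about (301,290). Its top is at 0.1386 m (0.138 expected) and its flange flush at 0.104 m. The knob is fully up, with the wing at 0.1228 m.

```bash
python3 -c "
from workcell import *
print(hand_in())"
```

```text
the job is handed in; nothing more can be done
None
```

The bench is isolated and the job is handed in: the knob is locked fully up in its notch, and the pin is through the fork and lug with its flange flush and released; it took about 23 s of the 72 s, and the mug, circuit board and meter were not touched.

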